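Seat the sample carousel on its drive pin

ROBOT

A 7-joint arm with a two-finger parallel gripper is mounted at the origin on the work surface. World frame = base frame: x ahead of the robot, y to its left, z up, the work surface at z = 0. Lengths are in m, angles in rad, forces in N, time in s.
With the tool pointing down it reaches from about 0.425 to 0.825 m from the base axis. Payload 3.6 kg.
Tool frame: the origin (TCP) lies at the very end of the fingers, on their centre line; the grasp point (between the pads) lies 19 mm behind it; z points along the fingers, y is the line along which they close (so a half turn about z gives the same grasp; the last joint's range is limited). The gripper opens to 93 mm and grips with 3 to 60 N. Pads are 15 mm wide; open, the fingers measure 128 mm over their backs; the gripper's body (75 mm by 188 mm) begins 65 mm behind the grasp point.
Start: joints at [-1.329, 0.615, -0.013, 1.423, 0.008, 1.103, -0.04], TCP at [0.172, 0.627, 0.219] pointing down, gripper open.
Joint ranges: [-3.12, 3.12], [-0.3, 2.06], [-1.34, 1.32], [0.26, 2.42], [-1.36, 4.5], [0.01, 1.98], [-2.84, 2.84]. Speed limits (rad/s): [2.79, 2.79, 3.14, 3.14, 3.14, 3.14, 3.14].

INTERFACE

Orientations are given as a 3x3 rotation matrix whose columns are the frame's x, y, z axes.
In Python, from bench import telemetry, optics, job gives the robot as it stands.
- The arm moves only by the shell command python3 -m handwheel 'ROWS' [FORCE]. ROWS is JSON, a list of rows, each an object of numbers: "rx", "ry", "rz": the turn, a rotation vector about the tool's x, y, z in rad; "dx", "dy", "dz": the shift along the tool's x, y, z in m; "fingers": the closure in counts, from 0 (fully open) to 255 (shut). In form: [{"rx": .., "ry": .., "rz": .., "dx": .., "dy": .., "dz": .., "fingers": ..}, ...]. A call has 1 to 8 rows; each row is the pose to reach, as a shift and turn from the pose commanded when the call began, along the tool's axes at that moment; what a row does not reach only later rows make up. A row lasts 1/10 s, in which the tool goes at most 50 mm and 8.59 degrees, less where a joint would pass 70% of its speed; a pose out of reach is approached as far as the arm can. A call with a gripper value outside its range is refused whole. The fingers move at their own pace and stop on an object; FORCE is the grip in N (left out, the last holds). Time passes only in rows, so rows that repeat a pose let the fingers close. It gives the time, the measured TCP pose, the force, the opening and the grip force at its end, in the units of the state.
- telemetry.read_state(): the state, without advancing time (a new reading comes with each control period).
- optics.grab_frame(name): name is "scene" or "top" or "wrist"; returns a dict with "color" (480x640x3 uint8, red, green, blue), "range_z" (480x640 float32, m along the optical axis (not along the pixel's ray), 0 where there is no reading), "camera_matrix" (3x3 intrinsics, pixels), "view" (4x4, takes a point from world to camera coordinates). Camera axes: x right, y down, z forward; pixel columns grow to the right and rows downward; lengths in m; the calibration is good to about 2 mm. A picture is of the moment at which its call begins.
- job.close_job(): hands the job in; it is judged then, once.
The state is a dict: "time": time; "joint_positions": joint angles; "joint_velocities": joint speeds; "joint_torque": joint torques, N m; "position": TCP position; "tcp_rot": TCP orientation; "contact_force": force on the tool from outside, world axes, zero at the start; "wrist_torque": the same for the moment, N m; "gripper_width": finger opening in m; "grip_force": force on a finger pad.
Only numpy, scipy, OpenCV 4.12 (cv2) and the standard library are available. Lean on these libraries where they do the work, as an engineer would, in place of code of your own. Each camera call takes 0.05 s, during which the arm holds its last target. There are 200 camera calls.

TASK

The blue sample carousel has been set on the sample changer without being seated on its drive pin. Turn the carousel with the fingertips (its orange post is there to be pushed) until the yellow-edged notch in its rim stands over the pin (in line with the yellow stripe on the changer's deck), then press the white hub in the middle down with the fingertips until the carousel is fully home, and leave it there. Do not lift or tip the carousel, and do not disturb the glassware and other things standing about.

Things in the scene. Friction and masses are not known exactly. Their poses are not given: they have to be found in the camera images.
- changer: White sample changer, fixed to the bench, 250 (its x) x 240 (its y) x 60 mm high with a flat deck on top. Origin at the centre of its underside, below the carousel's axis; its +x axis points from the axis to the drive pin. A fixed steel hub shaft (24 mm diameter, top 96 mm above the bench) stands in the middle, inside the carousel's hub.
- collar (a joint): Collar around the hub shaft, 64 mm diameter, that carries the carousel; it cannot turn. 0 = raised, 0.009 m = fully down. It stays by friction where it is left: about 9 N moves it down, the carousel's weight included, so the finger must add about 5 to 8 N.
- pin_tip (a point): Tip of the changer's yellow drive pin: upright, 10 mm diameter, domed, 17 mm above the deck, 78 mm from the axis. Under the carousel it is hidden until the notch comes over it; a yellow radial stripe 8 mm wide on the deck, just outside the carousel's rim, shows its direction. The z axis points up.
- carousel: Blue disc, 180 mm diameter, plate 8 mm thick, 0.2 to 0.4 kg, loose on the hub shaft (1.5 mm play), carried by the collar; turns either way against light friction (1 to 3 N at the post) and stays where left. Origin on its axis, 2 mm under the plate's underside; z up, +x to the notch, -x to the orange post. Plate top 88 mm above the bench unseated, 79 mm fully home.
- notch (a point): Middle of the carousel's notch, at the level of the plate's underside, 78 mm from the axis: a slot open to the rim, 18 mm wide and 24 mm long, with yellow edges and a yellow line leading to the hub. Unseated it is 3 mm above the pin's tip, fully home 6 mm below it. The pin (10 mm) goes in when the notch is within about 3 degrees of it.
- hub_top (a point): Centre of the flat top of the carousel's white hub cap (48 mm diameter), on the axis; top 114 mm above the bench unseated, 105 mm fully home. The place to press.
- post (a point): Half-way up the carousel's orange finger post, opposite the notch: upright, 14 mm diameter, 32 mm high, 66 mm from the axis; the point lies 16 mm above the plate. About 60 mm of plate is free on either side of it; six capped brown vials (18 mm diameter, 26 mm high) fixed in the plate stand 64 mm from the axis at 45, 80 and 112 degrees either side of the notch.
- vial_a_mid (a point): Middle of a loose brown vial with blue cap, 22 mm diameter, 40 mm high, standing on a corner of the changer's deck. Leave alone.
- vial_b_mid (a point): Middle of a loose brown vial with red cap, 22 mm diameter, 40 mm high, standing on another corner of the deck. Leave alone.
- beaker_mid (a point): Middle of a glass beaker, 70 mm diameter, 90 mm high, standing beside the changer. Leave alone.
- flask_mid (a point): Middle of a conical glass flask, 80 mm diameter at the foot, 110 mm high, standing beside the changer. Leave alone.
- reagent_mid (a point): Middle of a brown reagent bottle, 64 mm diameter, 150 mm high, on the robot's left. Leave alone.
- washer_mid (a point): Middle of a white wash bottle with red top, 60 mm diameter, 175 mm high, on the robot's left. Leave alone.
- rack_mid (a point): Middle of a blue tube rack, 90 x 200 mm, 110 mm high with its tubes, on the robot's right. Leave alone.

How it is judged:
On the way, in this order (a step that is already met when the one before it is completed fails the run):
1. the notch stands over the pin while the carousel is still raised (horizontal distance between notch and pin_tip below 0.007 m and z of notch in the frame of pin_tip above 0 m), for 0.1 s.
2. the carousel is pressed down with the pin in its notch (horizontal distance between notch and pin_tip below 0.007 m and z of notch in the frame of pin_tip below -0.004 m), for 0.1 s.
At the end, for the whole second after the job is handed in: The carousel rests level and still (within 0.03 rad), its hub top no more than 2 mm above the fully home height, the notch around the pin (middle of the notch within 7 mm of the pin, its underside at least 4 mm below the pin's tip) (all of step 2 and z of hub_top in the frame of changer below 0.107 m and angle between carousel's own z axis and vertical below 0.03 rad and linear speed of carousel below 0.01 m/s); the robot touches nothing.
It fails at once if the carousel is lifted (more than 6 mm above its unseated height) (z of carousel in the frame of changer above 0.084 m).
It fails at once if the carousel is tipped (more than 0.15 rad) (angle between carousel's own z axis and vertical above 0.15 rad).
It fails at once if a bystander is disturbed (moved more than 30 mm) (distance of any of vial_a_mid, vial_b_mid, beaker_mid, flask_mid, reagent_mid, washer_mid, rack_mid from where it was at the start of the episode above 0.03 m).
It also fails if it takes over 58 s, if anything falls off the work surface, if the arm or the gripper's body presses on something with over 40 N, if the wrist force passes 120 N, or if a joint passes its speed limit or range.

## Working session

There is one attempt and no reset: what is moved stays moved. The work goes in short steps, Python scripts to look and compute and a shell command to move; the robot and the scene stay as the last step left them, time stands still between calls to the robot, and variables do not carry over. Pictures are saved under pics/ and viewed, at most 10 in all, crops included, and the job is handed in when it is done.

```bash
mkdir -p pics; cat > h.py <<'E'
import numpy as np, cv2
from bench import telemetry, optics, job
def grab(n, f):
    g=optics.grab_frame(n); cv2.imwrite('pics/'+f+'.png', g['color'][:,:,::-1]); np.savez('pics/'+f+'.npz',**g); return g
def px(g,u,v,z=None):
    K=np.array(g['camera_matrix']); V=np.array(g['view']); 
    r=np.linalg.inv(K)@[u,v,1]; R=V[:3,:3]; c=-R.T@V[:3,3]; d=R.T@r
    s=g['range_z'][int(round(v)),int(round(u))] if z is None else (z-c[2])/d[2]
    return c+s*d
E
python3 - <<'E'
from h import *
for n in ('top','scene'): grab(n,n+'1')
s=telemetry.read_state(); print(s['time'],s['position'],np.round(s['tcp_rot'],3).tolist(),s['contact_force'],s['gripper_width'])
E
```

```text
0.1 [0.17181662 0.62614767 0.21761203] [[-0.964, 0.265, -0.001], [0.265, 0.964, -0.002], [-0.0, -0.002, -1.0]] [-1.75679966 -0.18338907  0.11515808] 0.09273283916969982
```

View pics/top1.png

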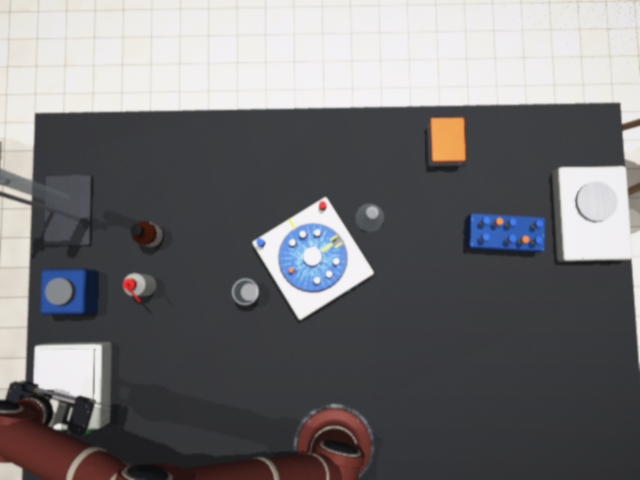

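View pics/scene1.png

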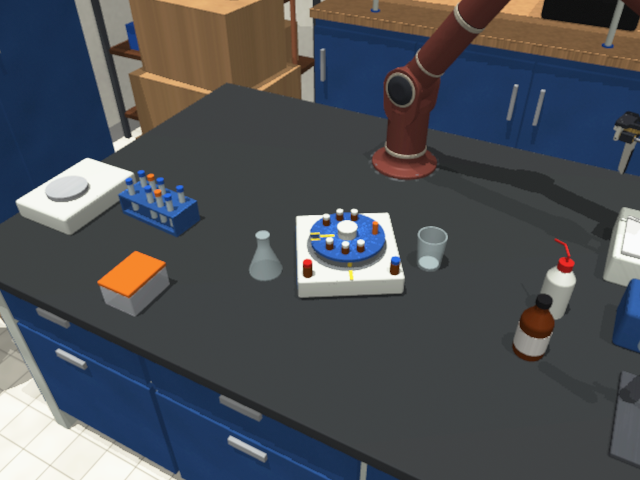

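The top view shows the hub near (313,257), the notch near (337,241), the post near (291,270) and the deck stripe near (291,223). I'll enlarge it and compute positions.

```bash
python3 - <<'E'
from h import *
g=np.load('pics/top1.npz')
c=g['color'][190:325,225:405,::-1]; cv2.imwrite('pics/c1.png',cv2.resize(c,None,fx=4.4,fy=4.4,interpolation=cv2.INTER_CUBIC))
for n,u,v,z in [('hub',313,257,.114),('notch',337,241,.088),('post',291,270,.12),('stripe',291,223,.06),('c1',326,197,.06),('c2',373,272,.06),('c3',301,319,.06),('c4',252,241,.06),('va',261,243,.1),('vb',323,206,.1),('beaker',245,285,.09),('flask',372,211,.11)]:
    print(n,px(g,u,v,z).round(3),px(g,u,v).round(3))
E
```

```text
hub [0.506 0.045 0.114] [0.506 0.045 0.108]
notch [ 0.549 -0.019  0.088] [ 0.552 -0.02   0.054]
post [0.472 0.103 0.12 ] [0.472 0.103 0.12 ]
stripe [0.604 0.105 0.06 ] [0.603 0.105 0.066]
c1 [0.674 0.008 0.06 ] [0.674 0.008 0.058]
c2 [ 0.466 -0.115  0.06 ] [ 0.466 -0.115  0.061]
c3 [0.343 0.081 0.06 ] [0.341 0.084 0.002]
c4 [0.556 0.212 0.06 ] [ 0.562  0.22  -0.002]
va [0.546 0.183 0.1  ] [0.546 0.182 0.107]
vb [0.643 0.017 0.1  ] [0.643 0.017 0.099]
beaker [0.436 0.228 0.09 ] [0.438 0.24  0.004]
flask [ 0.626 -0.113  0.11 ] [ 0.625 -0.113  0.115]
```

View pics/c1.png

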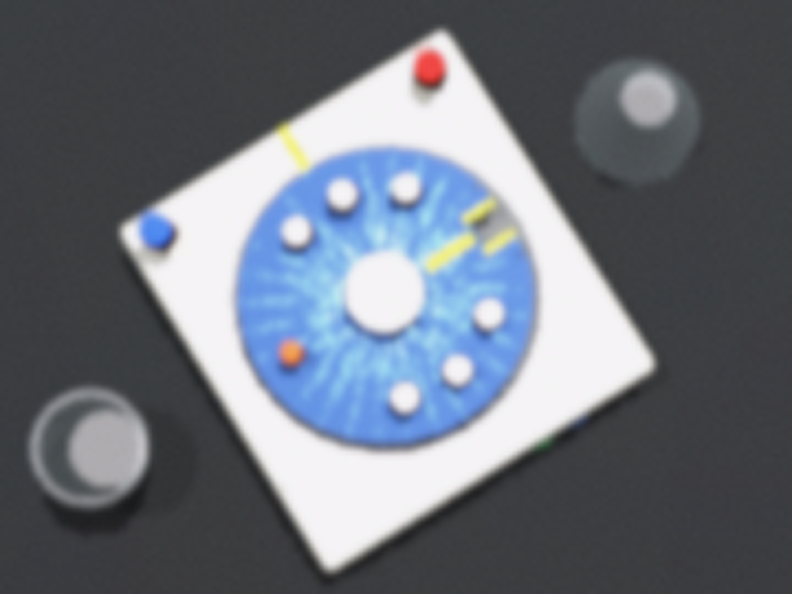

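```bash
cat >> h.py <<'E'
def rel(x,y,z,th):
    "shift in current tool axes; th = wanted world angle (deg) of tool x"
    s=telemetry.read_state(); R=np.array(s['tcp_rot']); d=R.T@(np.array([x,y,z])-s['position'])
    a=np.degrees(np.arctan2(R[1,0],R[0,0])); return d.round(4), 'rz %.3f'%-np.radians((th-a+180)%360-180)
E
python3 - <<'E'
from h import *
g=np.load('pics/top1.npz'); f=lambda u,v,z: px(g,225+u/4.4,190+v/4.4,z)[:2]
C=f(385,292,.114); D=lambda p: (np.degrees(np.arctan2(*(p-C)[::-1])).round(1), np.linalg.norm(p-C).round(4))
print('C',C.round(4))
for n,a in dict(stripe_o=(283,128,.06),stripe_i=(306,167,.06),notch=(488,228,.088),post=(291,353,.12),lineend=(430,265,.088)).items(): print(n,D(f(*a)))
print(D(f(443,32,.06)),D(f(122,228,.06)))
a=np.radians(96); P=C+.066*np.array([np.cos(a),np.sin(a)]); print(P,rel(*P,.22,6))
E
```

```text
C [0.5074 0.0466]
stripe_o (np.float64(30.6), np.float64(0.1243))
stripe_i (np.float64(30.9), np.float64(0.0959))
notch (np.float64(-57.7), np.float64(0.0741))
post (np.float64(122.4), np.float64(0.0666))
lineend (np.float64(-56.7), np.float64(0.0323))
(np.float64(-12.7), np.float64(0.1698)) (np.float64(74.2), np.float64(0.1702))
[0.50052968 0.11222671] (array([-0.4529, -0.4087, -0.0014]), 'rz 2.769')
```

```bash
python3 -m handwheel '[{"dx":-0.023,"dy":-0.02,"rz":0.14,"fingers":255},{"dx":-0.05,"dy":-0.045,"rz":0.28,"fingers":255},{"dx":-0.08,"dy":-0.07,"rz":0.42,"fingers":255},{"dx":-0.11,"dy":-0.1,"rz":0.56,"fingers":255},{"dx":-0.14,"dy":-0.125,"rz":0.7,"fingers":255},{"dx":-0.17,"dy":-0.15,"rz":0.84,"fingers":255},{"dx":-0.2,"dy":-0.18,"rz":0.98,"fingers":255},{"dx":-0.23,"dy":-0.205,"rz":1.12,"fingers":255}]' 20
python3 -c "
from h import *
print(rel(.5005,.1122,.22,6))"
```

```text
(array([-0.4529, -0.4087, -0.0014]), 'rz 2.769')$[0]: bad value
```

```bash
python3 -m handwheel '[{"rx":0,"ry":0,"rz":0.14,"dx":-0.023,"dy":-0.02,"dz":0,"fingers":255},{"rx":0,"ry":0,"rz":0.28,"dx":-0.05,"dy":-0.045,"dz":0,"fingers":255},{"rx":0,"ry":0,"rz":0.42,"dx":-0.08,"dy":-0.07,"dz":0,"fingers":255},{"rx":0,"ry":0,"rz":0.56,"dx":-0.11,"dy":-0.1,"dz":0,"fingers":255},{"rx":0,"ry":0,"rz":0.7,"dx":-0.14,"dy":-0.125,"dz":0,"fingers":255},{"rx":0,"ry":0,"rz":0.84,"dx":-0.17,"dy":-0.15,"dz":0,"fingers":255},{"rx":0,"ry":0,"rz":0.98,"dx":-0.2,"dy":-0.18,"dz":0,"fingers":255},{"rx":0,"ry":0,"rz":1.12,"dx":-0.23,"dy":-0.205,"dz":0,"fingers":255}]' 20
python3 -c "
from h import *
print(rel(.5005,.1122,.22,6))"
```

```text
time: 0.9
position: [0.3398, 0.3661, 0.2184]
tcp_rot: [[-0.176, 0.984, -0.001], [0.984, 0.176, -0.001], [-0.001, -0.001, -1.0]]
contact_force: [1.0, 0.0, 0.5]
gripper_width: 0.0336
grip_force: 0.0
(array([-0.2783,  0.1134, -0.0015]), 'rz 1.643')
```

```bash
python3 -m handwheel '[{"rx":0,"ry":0,"rz":0.14,"dx":-0.034,"dy":0.014,"dz":0,"fingers":255},{"rx":0,"ry":0,"rz":0.28,"dx":-0.068,"dy":0.028,"dz":0,"fingers":255},{"rx":0,"ry":0,"rz":0.42,"dx":-0.102,"dy":0.042,"dz":0,"fingers":255},{"rx":0,"ry":0,"rz":0.56,"dx":-0.136,"dy":0.056,"dz":0,"fingers":255},{"rx":0,"ry":0,"rz":0.7,"dx":-0.17,"dy":0.07,"dz":0,"fingers":255},{"rx":0,"ry":0,"rz":0.84,"dx":-0.205,"dy":0.084,"dz":0,"fingers":255},{"rx":0,"ry":0,"rz":0.98,"dx":-0.24,"dy":0.098,"dz":0,"fingers":255},{"rx":0,"ry":0,"rz":1.12,"dx":-0.278,"dy":0.113,"dz":0,"fingers":255}]'
python3 -c "
from h import *
print(rel(.5005,.1122,.15,6))"
```

```text
time: 1.7
position: [0.5014, 0.1148, 0.2183]
tcp_rot: [[0.808, 0.589, -0.001], [0.589, -0.808, 0.0], [-0.0, -0.001, -1.0]]
contact_force: [0.6, -0.4, -0.4]
gripper_width: 0.0005
grip_force: 0.0
(array([-0.0022,  0.0017,  0.0683]), 'rz 0.525')
```

```bash
python3 -m handwheel '[{"rx":0,"ry":0,"rz":0.13,"dx":0,"dy":0,"dz":0.017,"fingers":255},{"rx":0,"ry":0,"rz":0.26,"dx":0,"dy":0,"dz":0.034,"fingers":255},{"rx":0,"ry":0,"rz":0.39,"dx":-0.001,"dy":0.001,"dz":0.051,"fingers":255},{"rx":0,"ry":0,"rz":0.525,"dx":-0.002,"dy":0.002,"dz":0.068,"fingers":255},{"rx":0,"ry":0,"rz":0.525,"dx":-0.002,"dy":0.002,"dz":0.068,"fingers":255}]'
python3 - <<'E'
from h import *
g=grab('wrist','w1')
K,V=g['camera_matrix'],np.array(g['view'])
for p in [(.5074,.0466,.114),(.4717,.1023,.12),(.5005,.1122,.088),(.59,.095,.06)]:
    q=K@(V@[*p,1])[:3]; print(p,(q[:2]/q[2]).round(0))
E
```

```text
time: 2.2
position: [0.4987, 0.1126, 0.1484]
tcp_rot: [[0.994, 0.109, -0.006], [0.109, -0.994, -0.002], [-0.006, 0.001, -1.0]]
contact_force: [-0.1, -0.8, -0.7]
gripper_width: 0.0004
grip_force: 0.0
(0.5074, 0.0466, 0.114) [453. 280.]
(0.4717, 0.1023, 0.12) [335. 338.]
(0.5005, 0.1122, 0.088) [322. 262.]
(0.59, 0.095, 0.06) [370.  98.]
```

View pics/w1.png

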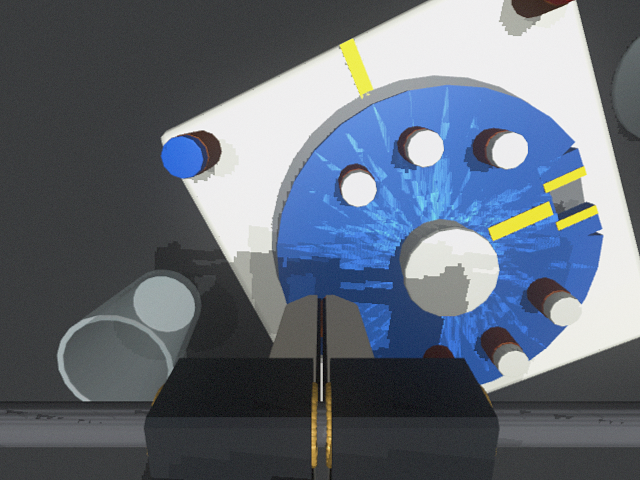

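The wrist view shows the hub top at (451,268), the stripe from (347,41) to (366,94), the notch line from (490,234) to (551,209), and the fingertips at (322,296). The post is hidden behind the fingers.

```bash
python3 - <<'E'
from h import *
g=np.load('pics/w1.npz')
P=lambda u,v,z: px(g,u,v,z)[:2].round(4)
C=P(451,268,.114); print('C',C,px(g,451,268), 'deck',px(g,250,160)[2])
D=lambda p: (np.degrees(np.arctan2(*(p-C)[::-1])).round(1), np.linalg.norm(p-C).round(4))
for n,a in dict(so=(347,41,.06),si=(366,94,.06),l1=(490,234,.088),l2=(551,209,.088),notch=(573,189,.088),fix45=(503,148,.114),fix80=(423,147,.114),f112=(359,188,.114)).items(): print(n,P(*a),D(P(*a)))
s=telemetry.read_state();q=g['camera_matrix']@(g['view']@[*s['position'],1])[:3];print(q[:2]/q[2])
c=(C)
for a in (96,):
  r=np.radians(a);p=c+.066*np.array([np.cos(r),np.sin(r)]);print(p,rel(*p,.098,a-90))
E
```

```text
C [0.5138 0.0491] [0.51408462 0.04941142 0.11481867] deck 0.061702975911073765
so [0.6177 0.1114] (np.float64(30.9), np.float64(0.1211))
si [0.592  0.0975] (np.float64(31.8), np.float64(0.092))
l1 [0.5266 0.0224] (np.float64(-64.4), np.float64(0.0296))
l2 [ 0.544  -0.0071] (np.float64(-61.7), np.float64(0.0638))
notch [ 0.5559 -0.0158] (np.float64(-57.0), np.float64(0.0774))
fix45 [0.5741 0.0373] (np.float64(-11.1), np.float64(0.0614))
fix80 [0.5706 0.0737] (np.float64(23.4), np.float64(0.0619))
f112 [0.5487 0.1001] (np.float64(55.6), np.float64(0.0618))
[321.26650446 313.95723728]
[0.50690112 0.11473845] (array([ 0.0074, -0.0013,  0.0516]), 'rz 0.007')
```

```bash
python3 -m handwheel '[{"rx":0,"ry":0,"rz":0,"dx":0.005,"dy":-0.001,"dz":0,"fingers":255},{"rx":0,"ry":0,"rz":0,"dx":0.005,"dy":-0.001,"dz":0.02,"fingers":255},{"rx":0,"ry":0,"rz":0,"dx":0.005,"dy":-0.001,"dz":0.04,"fingers":255},{"rx":0,"ry":0,"rz":0,"dx":0.005,"dy":-0.001,"dz":0.05,"fingers":255},{"rx":0,"ry":0,"rz":0,"dx":0.005,"dy":-0.001,"dz":0.05,"fingers":255}]'
```

```text
time: 2.75
position: [0.5055, 0.1144, 0.1003]
tcp_rot: [[0.994, 0.11, -0.001], [0.11, -0.994, 0.0], [-0.001, -0.0, -1.0]]
contact_force: [0.0, 0.0, 0.3]
gripper_width: 0.0005
grip_force: 0.0
```

```bash
python3 -m handwheel '[{"rx":0,"ry":0,"rz":-0.14,"dx":-0.009,"dy":0.0006,"dz":0,"fingers":255},{"rx":0,"ry":0,"rz":-0.28,"dx":-0.018,"dy":0.0026,"dz":0,"fingers":255},{"rx":0,"ry":0,"rz":-0.42,"dx":-0.027,"dy":0.006,"dz":0,"fingers":255},{"rx":0,"ry":0,"rz":-0.56,"dx":-0.035,"dy":0.01,"dz":0,"fingers":255},{"rx":0,"ry":0,"rz":-0.7,"dx":-0.0425,"dy":0.0155,"dz":0,"fingers":255},{"rx":0,"ry":0,"rz":-0.84,"dx":-0.049,"dy":0.022,"dz":0,"fingers":255},{"rx":0,"ry":0,"rz":-0.98,"dx":-0.055,"dy":0.029,"dz":0,"fingers":255},{"rx":0,"ry":0,"rz":-1.12,"dx":-0.059,"dy":0.037,"dz":0,"fingers":255}]'
python3 - <<'E'
from h import *
g=grab('top','t2'); grab('wrist','w2')
c=g['color'][190:325,225:405,::-1]; cv2.imwrite('pics/c2.png',cv2.resize(c,None,fx=4.4,fy=4.4,interpolation=cv2.INTER_CUBIC))
E
```

```text
time: 3.55
position: [0.4518, 0.071, 0.102]
tcp_rot: [[0.329, 0.944, 0.002], [0.944, -0.329, 0.001], [0.001, 0.002, -1.0]]
contact_force: [-0.2, 1.2, -0.6]
gripper_width: 0.0004
grip_force: 0.2
```

View pics/w2.png

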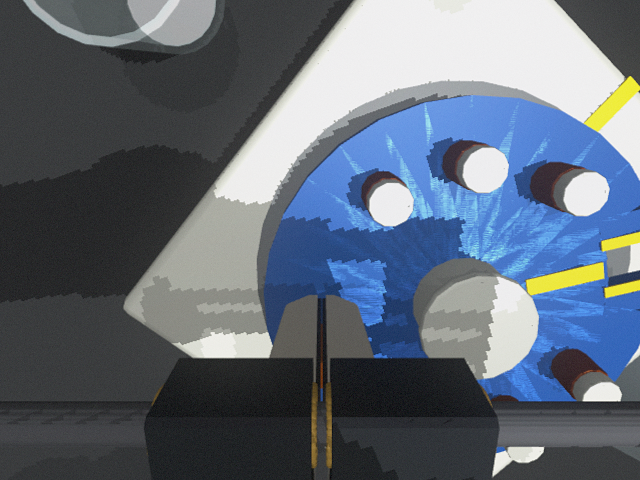

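The wrist view shows the post being pushed. The notch line now runs (527,287)–(604,270), the stripe (632,82)–(593,126), and the hub top is at (478,326).

```bash
python3 - <<'E'
from h import *
g=np.load('pics/w2.npz')
P=lambda u,v,z: px(g,u,v,z)[:2]
C=P(478,326,.114); print('C',C)
A=lambda d: np.degrees(np.arctan2(d[1],d[0])).round(1)
print('line own dir',A(P(604,270,.088)-P(527,287,.088)),'from C',A(P(604,270,.088)-C),'from C0',A(P(604,270,.088)-[.511,.048]))
print('stripe',A(P(632,82,.06)-P(593,126,.06)),A(P(593,126,.06)-C))
print('vials',[A(P(*v,.114)-C) for v in [(584,193),(485,169),(390,205)]])
print('pusher',A(np.array(telemetry.read_state()['position'][:2])-[.511,.048]))
E
```

```text
C [0.511555   0.04861121]
line own dir -5.3 from C -6.9 from C0 -6.3
stripe 34.8 30.3
vials [np.float64(39.7), np.float64(74.8), np.float64(108.1)]
pusher 159.9
```

```bash
python3 -m handwheel '[{"rx":0,"ry":0,"rz":-0.1,"dx":-0.007,"dy":0.0004,"dz":0,"fingers":255},{"rx":0,"ry":0,"rz":-0.21,"dx":-0.0138,"dy":0.0015,"dz":0,"fingers":255},{"rx":0,"ry":0,"rz":-0.31,"dx":-0.0203,"dy":0.0032,"dz":0,"fingers":255},{"rx":0,"ry":0,"rz":-0.42,"dx":-0.0268,"dy":0.0057,"dz":0,"fingers":255},{"rx":0,"ry":0,"rz":-0.5,"dx":-0.032,"dy":0.008,"dz":0,"fingers":255},{"rx":0,"ry":0,"rz":-0.5,"dx":-0.032,"dy":0.008,"dz":0,"fingers":255}]'
python3 - <<'E'
from h import *
g=grab('top','t3'); grab('wrist','w3')
c=g['color'][190:325,225:405,::-1]; cv2.imwrite('pics/c3.png',cv2.resize(c,None,fx=4.4,fy=4.4,interpolation=cv2.INTER_CUBIC))
E
```

```text
time: 4.25
position: [0.4491, 0.0376, 0.1014]
tcp_rot: [[-0.153, 0.988, 0.002], [0.988, 0.153, -0.0], [-0.001, 0.002, -1.0]]
contact_force: [0.6, -0.1, 0.6]
gripper_width: 0.0007
grip_force: 0.0
```

View pics/w3.png

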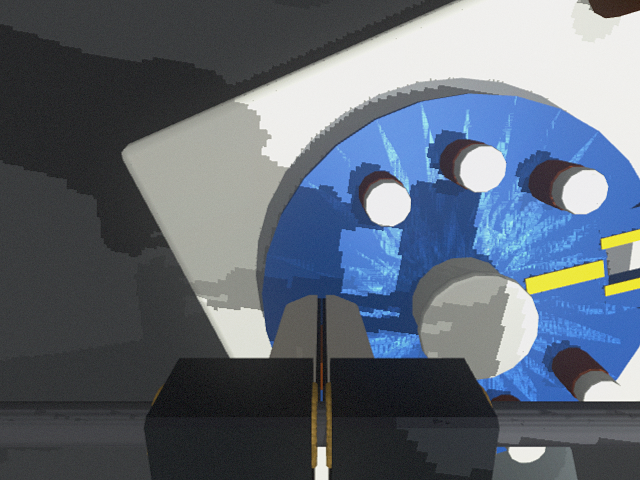

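The wrist view looks like the last one relative to the tool: vial caps at (584,191), (480,167), (387,203) and notch line (527,286)–(604,270). The carousel has followed the finger.

```bash
python3 - <<'E'
from h import *
g=np.load('pics/w3.npz')
P=lambda u,v,z: px(g,u,v,z)[:2]
C=P(478,326,.114); print('C',C)
A=lambda d: np.degrees(np.arctan2(d[1],d[0])).round(1)
print('line',A(P(604,270,.088)-P(527,286,.088)),A(P(604,270,.088)-C))
print('vials',[A(P(*v,.114)-C)-k for v,k in [((584,191),45),((480,167),80),((387,203),112)]])
print('pusher',A(np.array(telemetry.read_state()['position'][:2])-[.5115,.0486]))
E
```

```text
C [0.51126287 0.04851825]
line 21.9 21.0
vials [np.float64(23.099999999999994), np.float64(24.400000000000006), np.float64(24.5)]
pusher -170.8
```

View pics/c3.png

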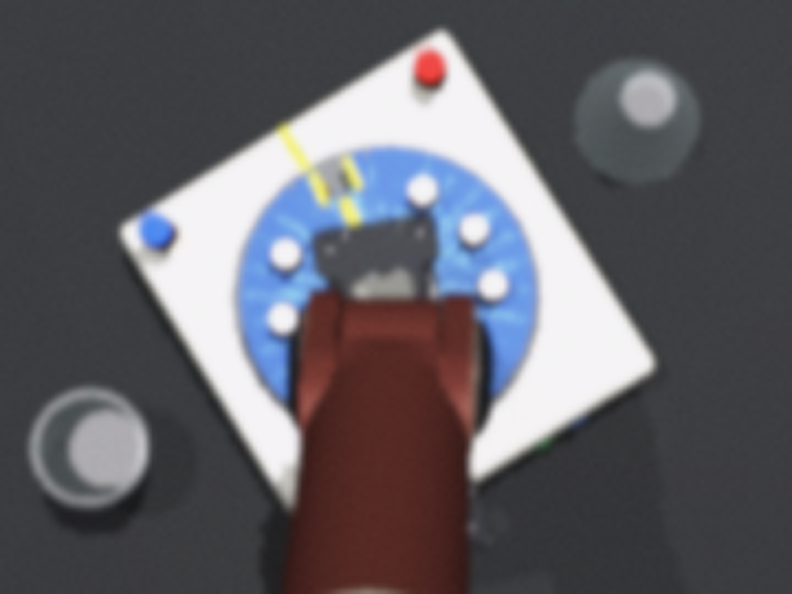

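```bash
python3 -m handwheel '[{"rx":0,"ry":0,"rz":-0.04,"dx":-0.0025,"dy":0.0001,"dz":0,"fingers":255},{"rx":0,"ry":0,"rz":-0.08,"dx":-0.005,"dy":0.0002,"dz":0,"fingers":255},{"rx":0,"ry":0,"rz":-0.113,"dx":-0.0072,"dy":0.0004,"dz":0,"fingers":255},{"rx":0,"ry":0,"rz":-0.113,"dx":-0.0072,"dy":0.0004,"dz":0,"fingers":255},{"rx":0,"ry":0,"rz":-0.113,"dx":-0.0072,"dy":0.0004,"dz":0,"fingers":255}]'
python3 - <<'E'
from h import *
g=grab('top','t4')
c=g['color'][190:325,225:405,::-1]; cv2.imwrite('pics/c4.png',cv2.resize(c,None,fx=4.4,fy=4.4,interpolation=cv2.INTER_CUBIC))
E
```

```text
time: 4.85
position: [0.4495, 0.0313, 0.1007]
tcp_rot: [[-0.267, 0.964, 0.0], [0.964, 0.267, -0.0], [-0.0, 0.0, -1.0]]
contact_force: [-0.5, -0.4, -0.0]
gripper_width: 0.0006
grip_force: 0.0
```

View pics/c4.png

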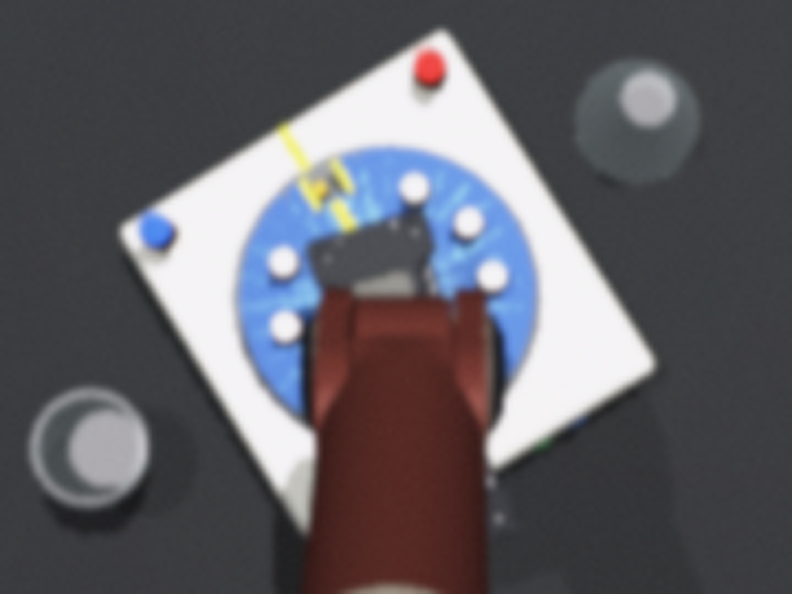

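The pin shows in the notch near (322,187), and the middle of the notch is near (327,184). That leaves about 2° to go.

```bash
python3 -m handwheel '[{"rx":0,"ry":0,"rz":-0.02,"dx":-0.0013,"dy":0,"dz":0,"fingers":255},{"rx":0,"ry":0,"rz":-0.035,"dx":-0.0024,"dy":0,"dz":0,"fingers":255},{"rx":0,"ry":0,"rz":-0.035,"dx":-0.0024,"dy":0,"dz":0,"fingers":255},{"rx":0,"ry":0,"rz":-0.035,"dx":-0.0024,"dy":0,"dz":0,"fingers":255},{"rx":0,"ry":0,"rz":-0.035,"dx":-0.0024,"dy":0,"dz":0,"fingers":255}]'
python3 - <<'E'
from h import *
g=grab('top','t5')
c=g['color'][215:255,275:330,::-1]; cv2.imwrite('pics/c5.png',cv2.resize(c,None,fx=12,fy=12,interpolation=cv2.INTER_CUBIC))
E
```

```text
time: 5.4
position: [0.45, 0.0287, 0.1007]
tcp_rot: [[-0.301, 0.954, -0.0], [0.954, 0.301, -0.0], [-0.0, -0.0, -1.0]]
contact_force: [0.1, -0.4, -0.1]
gripper_width: 0.0004
grip_force: 0.0
```

View pics/c5.png

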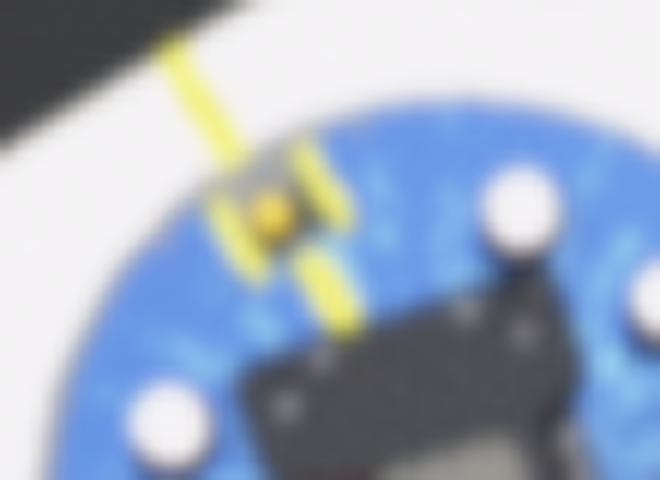

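The pin at (270,213) is nearly centred between the notch edges (middle (281,212)), about 1° short. I'll nudge 1°, back off and rise.

```bash
python3 -m handwheel '[{"rx":0,"ry":0,"rz":-0.02,"dx":-0.0014,"dy":0,"dz":0,"fingers":255},{"rx":0,"ry":0,"rz":-0.02,"dx":-0.0014,"dy":0,"dz":0,"fingers":255},{"rx":0,"ry":0,"rz":-0.02,"dx":-0.0014,"dy":0,"dz":0,"fingers":255},{"rx":0,"ry":0,"rz":-0.02,"dx":0.004,"dy":0,"dz":0,"fingers":255},{"rx":0,"ry":0,"rz":-0.02,"dx":0.01,"dy":0,"dz":0,"fingers":255},{"rx":0,"ry":0,"rz":-0.02,"dx":0.01,"dy":0,"dz":-0.015,"fingers":255},{"rx":0,"ry":0,"rz":-0.02,"dx":0.01,"dy":0,"dz":-0.035,"fingers":255},{"rx":0,"ry":0,"rz":-0.02,"dx":0.01,"dy":0,"dz":-0.035,"fingers":255}]'
python3 - <<'E'
from h import *
print(rel(.5115,.0486,.130,108))
E
```

```text
time: 6.25
position: [0.4484, 0.0391, 0.1374]
tcp_rot: [[-0.321, 0.947, 0.005], [0.947, 0.321, 0.001], [-0.001, 0.005, -1.0]]
contact_force: [-0.4, -0.8, -0.2]
gripper_width: 0.0004
grip_force: 0.0
(array([-0.0113,  0.0627,  0.0076]), 'rz 0.013')
```

```bash
python3 -m handwheel '[{"rx":0,"ry":0,"rz":0,"dx":-0.005,"dy":0.03,"dz":0,"fingers":255},{"rx":0,"ry":0,"rz":0,"dx":-0.011,"dy":0.0627,"dz":0,"fingers":255},{"rx":0,"ry":0,"rz":0,"dx":-0.011,"dy":0.0627,"dz":0.01,"fingers":255},{"rx":0,"ry":0,"rz":0,"dx":-0.011,"dy":0.0627,"dz":0.018,"fingers":255},{"rx":0,"ry":0,"rz":0,"dx":-0.011,"dy":0.0627,"dz":0.018,"fingers":255}]'
python3 - <<'E'
from h import *
g=grab('top','t6')
hs=cv2.cvtColor(g['color'],cv2.COLOR_RGB2HSV)[215:245,280:315]
print(rel(.5115,.0486,.105,108))
E
```

```text
time: 6.75
position: [0.5071, 0.0479, 0.1156]
tcp_rot: [[-0.32, 0.947, -0.006], [0.947, 0.32, -0.001], [0.001, -0.006, -1.0]]
contact_force: [-1.2, 0.5, -0.3]
gripper_width: 0.0006
grip_force: 0.0
(array([-0.0005,  0.0039,  0.0113]), 'rz 0.012')
```

```bash
python3 -m handwheel '[{"rx":0,"ry":0,"rz":0,"dx":0,"dy":0.001,"dz":0,"fingers":255},{"rx":0,"ry":0,"rz":0,"dx":0,"dy":0.001,"dz":0.002,"fingers":255},{"rx":0,"ry":0,"rz":0,"dx":0,"dy":0.001,"dz":0.004,"fingers":255},{"rx":0,"ry":0,"rz":0,"dx":0,"dy":0.001,"dz":0.006,"fingers":255},{"rx":0,"ry":0,"rz":0,"dx":0,"dy":0.001,"dz":0.006,"fingers":255}]'
```

```text
time: 7.3
position: [0.5109, 0.0484, 0.112]
tcp_rot: [[-0.32, 0.947, 0.0], [0.947, 0.32, 0.0], [-0.0, 0.0, -1.0]]
contact_force: [-1.3, -0.5, 3.5]
gripper_width: 0.0006
grip_force: 1.6
```

Contact on the hub shows 3.5 N. I'll keep pressing.

```bash
python3 -m handwheel '[{"rx":0,"ry":0,"rz":0,"dx":0,"dy":0,"dz":0.002,"fingers":255},{"rx":0,"ry":0,"rz":0,"dx":0,"dy":0,"dz":0.004,"fingers":255},{"rx":0,"ry":0,"rz":0,"dx":0,"dy":0,"dz":0.006,"fingers":255},{"rx":0,"ry":0,"rz":0,"dx":0,"dy":0,"dz":0.007,"fingers":255},{"rx":0,"ry":0,"rz":0,"dx":0,"dy":0,"dz":0.007,"fingers":255}]'
```

```text
time: 7.8
position: [0.5109, 0.0484, 0.1053]
tcp_rot: [[-0.32, 0.947, 0.0], [0.947, 0.32, 0.0], [0.0, 0.0, -1.0]]
contact_force: [-1.2, -0.4, 6.3]
gripper_width: 0.0005
grip_force: 3.3
```

```bash
python3 -m handwheel '[{"rx":0,"ry":0,"rz":0,"dx":0,"dy":0,"dz":0.001,"fingers":255},{"rx":0,"ry":0,"rz":0,"dx":0,"dy":0,"dz":0.002,"fingers":255},{"rx":0,"ry":0,"rz":0,"dx":0,"dy":0,"dz":0.0025,"fingers":255},{"rx":0,"ry":0,"rz":0,"dx":0,"dy":0,"dz":0.0025,"fingers":255}]'
```

```text
time: 8.2
position: [0.5111, 0.0484, 0.1052]
tcp_rot: [[-0.32, 0.947, 0.001], [0.947, 0.32, 0.001], [0.0, 0.001, -1.0]]
contact_force: [-5.7, -0.9, 22.6]
gripper_width: 0.0004
grip_force: 11.3
```

The force rose to 22.6 N at z = 0.105, which is the fully home height. I'll lift off and check.

```bash
python3 -m handwheel '[{"rx":0,"ry":0,"rz":0,"dx":0,"dy":0,"dz":-0.005,"fingers":255},{"rx":0,"ry":0,"rz":0,"dx":0,"dy":0,"dz":-0.02,"fingers":255},{"rx":0,"ry":0,"rz":0,"dx":0,"dy":0,"dz":-0.05,"fingers":255},{"rx":0,"ry":0,"rz":0,"dx":0,"dy":0,"dz":-0.08,"fingers":255},{"rx":0,"ry":0,"rz":0,"dx":0,"dy":0,"dz":-0.1,"fingers":255},{"rx":0,"ry":0,"rz":0,"dx":0,"dy":0,"dz":-0.1,"fingers":255},{"rx":0,"ry":0,"rz":0,"dx":0,"dy":0,"dz":-0.1,"fingers":255}]'
python3 - <<'E'
from h import *
g=grab('wrist','w7')
# carousel heights: deproject blue pixels, fit plane
z=g['range_z'];hs=cv2.cvtColor(g['color'],cv2.COLOR_RGB2HSV);m=(hs[...,0]>100)&(hs[...,0]<118)&(hs[...,1]>120)&(hs[...,2]>80)&(z>0)
v,u=np.nonzero(m);K=g['camera_matrix'];V=np.linalg.inv(g['view'])
p=np.c_[(u-K[0,2])/K[0,0]*z[m],(v-K[1,2])/K[1,1]*z[m],z[m],np.ones(len(u))]@V.T
p=p[(np.hypot(p[:,0]-.511,p[:,1]-.048)<.085)&(abs(p[:,2]-.083)<.012)]
c=np.linalg.lstsq(np.c_[p[:,:2]-[.511,.048],np.ones(len(p))],p[:,2],rcond=None)[0];print(len(p),c)
E
```

```text
time: 8.9
position: [0.5105, 0.0484, 0.2016]
tcp_rot: [[-0.32, 0.947, -0.001], [0.947, 0.32, -0.0], [0.0, -0.001, -1.0]]
contact_force: [0.6, 0.5, -1.1]
gripper_width: 0.0008
grip_force: 0.0
29665 [-0.00021783 -0.00049309  0.0799569 ]
```

View pics/w7.png

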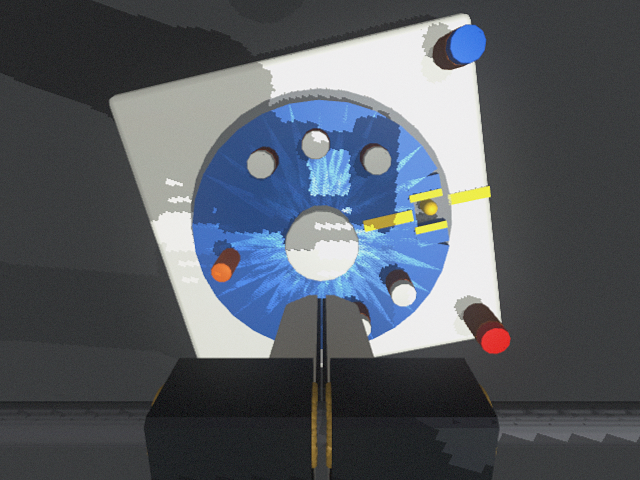

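The pin stands in the notch at (430,209), in line with the stripe at (470,195). The plate is level at 0.080 m, so the carousel is home, and the gripper is clear of everything.

```bash
python3 -c "
from bench import job
print(job.close_job())"
```

```text
the job is handed in; nothing more can be done
None
```

I turned the carousel until its notch stood over the pin, pressed it fully home (plate level, top measured at 80 mm against 79 mm nominal), backed the gripper clear and handed the job in at about 9 s; the hand-in gave no verdict.

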